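# Collect the finished gift boxes from the press into the tote

### The job

The wrapping press has delivered two finished gift boxes into its catch tray. Pack both into the empty places of the plywood tote, each right way up, flat on the floor of a bay and lying across the bay like the boxes already there; the paper covering is delicate, so set the boxes down, never let them drop. Leave the packed boxes and everything else on the bench where they are; you can use the grey mat to put a box down and take hold of it another way.

Things in the scene. Friction and masses are not known exactly. Their poses are not given: they have to be found in the camera images.
- press: grey bench press that wraps gift boxes, fixed; its level two-lane steel catch tray stands out towards mid-table. Origin on the table under the tray's middle, z up, own y along the lanes towards the machine. Tray floor 30 mm, lane guide rails 82 mm above the table. Machine from own y = 140 mm on: base 152 mm high with buttons and tooling on it, press head up to 0.51 m
- lane_left (a point): point on the tray floor, in the middle of the lane at own x = -27 mm of the press, own y = 0. Lane 50 mm wide inside, between sheet guide rails 4 mm thick (at own x = -54, 0, +54 mm) standing 52 mm above the tray floor; it runs from own y = -119 mm (front lip 14 mm high) to the delivery mouth in the machine's face at own y = +140 mm
- lane_right (a point): the same in the other lane, at own x = +27 mm of the press
- box_a: closed gift box of rigid board covered in dark blue marbled paper with pale spots and a cream lid line, 66 (own x) x 40 (own y) x 45 mm high, about 110 g; origin at the centre of its underside, z up. Finished; lies somewhere along one lane of the catch tray, its length along the lane: 5 mm free at each long side, at least 38 mm free beyond each end
- box_b: closed gift box of rigid board covered in dark blue marbled paper with pale spots and a cream lid line, 66 (own x) x 40 (own y) x 45 mm high, about 110 g; origin at the centre of its underside, z up. The other finished box, in the other lane, lying likewise
- tote: open plywood tote, fixed, 248 (own x) x 252 (own y) x 78 mm high; origin at the centre of its underside. Walls and floor 6 mm. Two 4 mm dividers at own x = -40, +40 mm, 72 mm above the inner floor like the walls, make three bays centred on own x = -80, 0, +80 mm, each 76 mm wide (x) and 240 long (y). A bay takes two boxes lying across it (box x along tote x), at about own y = -58 and +58 mm
- free_a: a bare point, nothing to see: centre of one of the two empty places of the tote, on the floor inside (6 mm above the table); x, y as the tote's
- free_b: the same for the other empty place
- packed_a: closed gift box of rigid board covered in dark blue marbled paper with pale spots and a cream lid line, 66 (own x) x 40 (own y) x 45 mm high, about 110 g; origin at the centre of its underside, z up. Already packed in the tote, lying across its bay; leave it alone
- packed_b: closed gift box of rigid board covered in dark blue marbled paper with pale spots and a cream lid line, 66 (own x) x 40 (own y) x 45 mm high, about 110 g; origin at the centre of its underside, z up. Already packed in the tote, lying across its bay; leave it alone
- packed_c: closed gift box of rigid board covered in dark blue marbled paper with pale spots and a cream lid line, 66 (own x) x 40 (own y) x 45 mm high, about 110 g; origin at the centre of its underside, z up. Already packed in the tote, lying across its bay; leave it alone
- packed_d: closed gift box of rigid board covered in dark blue marbled paper with pale spots and a cream lid line, 66 (own x) x 40 (own y) x 45 mm high, about 110 g; origin at the centre of its underside, z up. Already packed in the tote, lying across its bay; leave it alone
- mat: bare grey felt packing mat on the table between the catch tray and the tote, fixed, 160 (own x) x 150 (own y) mm, origin at the centre of its underside, its top 2 mm above the table; a free spot to put things down
- paste_jar: bystander: paste jar with a steel cap, 64 mm across, 85 mm high; origin under its centre
- brush: bystander: brush 170 mm long lying along its own x; origin on the table under its middle
- folder: bystander: flat cream paper folding blade, 150 (own x) x 22 x 5 mm; origin under its centre
- notebook: bystander: marbled notebook lying flat, 109 (own x) x 152 x 16 mm; origin under its centre
- brush_pot: bystander: yellow plastic beaker 74 mm across the rim, 100 mm high, with brushes standing out to about 190 mm; origin under its centre
Things that resemble listed ones, but are neither listed nor needed, are in the scene too. What is shaped like the box_b but green is not meant. What is shaped like the box_a but orange is not meant.

How it is judged:
At the end, for the whole second after the job is handed in: Both finished boxes and the four packed ones stand in the tote: centre inside its walls, underside within 4 mm of its inner floor, upright within 0.06 rad, length across the bay (within 0.3 rad of the tote's own x axis), at rest (under 0.02 m/s) (x of box_a in the frame of tote between -0.118 and 0.118 m and y of box_a in the frame of tote between -0.12 and 0.12 m and z of each of box_a, box_b, packed_a, packed_b, packed_c, packed_d in the frame of tote below 0.01 m and angle between each of box_a, box_b, packed_a, packed_b, packed_c, packed_d's own z axis and vertical below 0.06 rad and angle between the x axis of each of box_a, box_b, packed_a, packed_b, packed_c, packed_d and the x axis of tote, either way round below 0.3 rad and linear speed of each of box_a, box_b, packed_a, packed_b, packed_c, packed_d below 0.02 m/s and x of box_b in the frame of tote between -0.118 and 0.118 m and y of box_b in the frame of tote between -0.12 and 0.12 m and x of packed_a in the frame of tote between -0.118 and 0.118 m and y of packed_a in the frame of tote between -0.12 and 0.12 m and x of packed_b in the frame of tote between -0.118 and 0.118 m and y of packed_b in the frame of tote between -0.12 and 0.12 m and x of packed_c in the frame of tote between -0.118 and 0.118 m and y of packed_c in the frame of tote between -0.12 and 0.12 m and x of packed_d in the frame of tote between -0.118 and 0.118 m and y of packed_d in the frame of tote between -0.12 and 0.12 m); the robot touches nothing.
It fails at once if a finished box is dropped (moves faster than 0.5 m/s with no finger on it, a free fall of about 13 mm) ((linear speed of box_a above 0.5 m/s and contact force between the fingers and box_a below 0.05 N) or (linear speed of box_b above 0.5 m/s and contact force between the fingers and box_b below 0.05 N)).
It fails at once if a box already packed is shifted by more than 20 mm (distance of any of packed_a, packed_b, packed_c, packed_d from where it was at the start of the episode above 0.02 m).
It fails at once if a bystander is shifted by more than 20 mm (distance of any of paste_jar, brush, folder, notebook, brush_pot from where it was at the start of the episode above 0.02 m).
It also fails if it takes over 72 s, if anything falls off the work surface, if the arm or the gripper's body presses on something with over 40 N, if the wrist force passes 120 N, or if a joint passes its speed limit or range.

### The arm

A 6-joint arm with a two-finger parallel gripper is mounted at the origin on the work surface. World frame = base frame: x ahead of the robot, y to its left, z up, the work surface at z = 0. Lengths are in m, angles in rad, forces in N, time in s.
With the tool pointing down it reaches from about 0.3 to 0.875 m from the base axis. Payload 4.2 kg.
Tool frame: the origin (TCP) lies on the centre line of the jaws, within the pads' length; the fingertips stand 17 mm ahead of it and the grasp point (between the pads) lies 2 mm behind it (bot.tips_ahead is the distance from the TCP to the fingertips, in m); z points along the fingers, y is the line along which they close (so a half turn about z gives the same grasp; the last joint's range is limited). The gripper opens to 85 mm and grips with 20 to 120 N. Pads are 22 mm wide; open, the fingers measure 114 mm over their backs; the gripper's body (76 mm by 85 mm) begins 54 mm behind the grasp point. The pads swing forward as they close: fully open they stand 13 mm farther back than shut.
Start: joints at [-1.208, 0.32, 1.565, -0, 1.257, -0.02], TCP at [0.215, -0.533, 0.248] pointing down, gripper open.
Joint ranges: [-3.11, 3.11], [-0.84, 2.01], [0.21, 2.61], [-1.34, 4.49], [0.05, 2.63], [-2.56, 2.56]. Speed limits (rad/s): [2.57, 2.57, 3.14, 3.14, 3.14, 3.14].

### API

Orientations are given as a rotation vector (axis times angle).
In Python, from rig import bot, viewer, ticket gives the robot as it stands.
- The arm moves only by the tool jog_arm, never from a script. Its argument "steps" is a list of rows, each an object with "delta_pos": the shift along the tool's x, y, z normalised to -1 to 1, where 1 is 0.03 m, a list of three; "delta_rot": the turn, a rotation vector about the tool's x, y, z normalised to -1 to 1, where 1 is 0.12 rad, a list of three; "jaw": the closure, from 0 (fully open) to 1 (shut). A call has 1 to 10 rows; each row shifts and turns the commanded pose from where the row before left it, along the tool's axes as they then stand; what a row does not reach is not made up. A row lasts 1/8 s, in which the tool goes at most 62.5 mm and 10.7 degrees, less where a joint would pass 70% of its speed; a pose out of reach is approached as far as the arm can. A call with a number of a shift or a turn outside -1 to 1 is refused whole. A call with a gripper value outside its range is refused whole. The fingers move at their own pace and stop on an object; the grip force is fixed at half the most. Time passes only in rows, so rows that do not move let the fingers close. It gives the time, the measured TCP pose, the force, the opening and the grip force at its end, in the units of the state.
- bot.get_obs(): the state, without advancing time (a new reading comes with each control period).
- viewer.snapshot(name): name is "scene" or "top" or "wrist"; returns a dict with "img" (384x512x3 uint8, red, green, blue), "z_map" (384x512 float32, m along the optical axis (not along the pixel's ray), 0 where there is no reading), "fx", "fy", "cx", "cy" (pixels), "xyz" and "attitude" of the camera in the world. Camera axes: x right, y down, z forward; pixel columns grow to the right and rows downward; lengths in m; the calibration is good to about 2 mm. A picture is of the moment at which its call begins.
- ticket.job_done(): hands the job in; it is judged then, once.
Trained networks look in a picture, given as the dict that the camera call returned (one of the last four; its "shot" number tells which), for a name from the list of things; names that differ only in an ending like _2 or _b are one class to them, and where a whole thing is asked for, a point or a joint stands for the part that bears it (a point fixed in the world has none). Each returns a list of dicts, best first, with "p" (0 to 1); they miss things now and then, are a little off and sometimes report something else, mostly with a low value. They report only what shows in the picture. A call takes as long as a camera call. They do not tell look-alikes from the thing itself.
- viewer.find_in(target, picture): "rect" ([left, top, right, bottom] in pixels, round what is visible of it).
- viewer.mark_of(target, picture): "location" ([column, row] in pixels: a listed point, or the origin of a listed thing).
The state is a dict: "t": time; "q": joint angles; "qvel": joint speeds; "joint_torque": joint torques, N m; "position": TCP position; "tcp_rot": TCP orientation; "force": force on the tool from outside, world axes, zero at the start; "wrist_torque": the same for the moment, N m; "grip_width": finger opening in m; "grasp_force": force on a finger pad.
Only numpy, scipy, OpenCV 4.12 (cv2) and the standard library are available. Lean on these libraries where they do the work, as an engineer would, in place of code of your own. Each camera call takes 0.05 s, during which the arm holds its last target. There are 200 camera calls.

## Working session

There is one attempt and no reset: what is moved stays moved. The work goes in short steps, Python scripts to look and compute and a tool call to move; the robot and the scene stay as the last step left them, time stands still between calls to the robot, and variables do not carry over. Pictures are saved under pics/ and viewed, at most 10 in all, crops included, and the job is handed in when it is done.

Besides the shell and the picture viewer there is one more tool, called after "Emit:" as name(argument=value, ...) on one line, values as JSON. jog_arm: Moves the arm, as the interface text tells. Scaled input: -1 to 1 covers 0.03 m each way for a shift and 0.12 rad each way for a turn. Its arguments: {"type":"object","properties":{"steps":{"type":"array","items":{"type":"object","properties":{"delta_pos":{"type":"array","items":{"type":"number","minimum":-1,"maximum":1}},"delta_rot":{"type":"array","items":{"type":"number","minimum":-1,"maximum":1}},"jaw":{"type":"number"}}}}},"required":["steps"]}

```bash
mkdir -p pics
cat > h.py <<'E'
import numpy as np, cv2
from scipy.spatial.transform import Rotation as R
from rig import bot, viewer, ticket
def cam(p):
    a=np.array(p["attitude"],float)
    M=a if a.shape==(3,3) else (R.from_rotvec(a) if a.size==3 else R.from_quat(a)).as_matrix()
    return M,np.array(p["xyz"])
def cloud(p):
    M,t=cam(p); z=p["z_map"]; v,u=np.mgrid[:z.shape[0],:z.shape[1]]
    P=np.stack([(u-p["cx"])/p["fx"]*z,(v-p["cy"])/p["fy"]*z,z],-1)
    W=P@M.T+t; W[z==0]=np.nan
    return W
def save(p,n,crop=None,s=1):
    im=p["img"]
    if crop: l,t,r,b=crop; im=im[t:b,l:r]
    cv2.imwrite(f"pics/{n}.png",cv2.resize(im[...,::-1],None,fx=s,fy=s,interpolation=cv2.INTER_CUBIC))
E
python3 - <<'E'
from h import *
ps={n:viewer.snapshot(n) for n in("scene","top")}
for n,p in ps.items():
    print(n,p["attitude"],p["xyz"],p["fx"]); W=cloud(p)
    np.savez(n+".npz",W=W,img=p["img"])
    for t in["box_a","tote","press","mat","lane_left","lane_right","free_a","packed_a","paste_jar","brush_pot"]:
        try:
            f=viewer.find_in(t,p) if t[:4] not in("lane","free") else []
            m=viewer.mark_of(t,p)
        except Exception as e: print(e);continue
        print(n,t,[([round(x) for x in d["rect"]],round(d["p"],2)) for d in f][:7],[([round(x) for x in d["location"]],round(d["p"],2),W[int(d["location"][1]),int(d["location"][0])].round(3).tolist()) for d in m][:7])
im=np.hstack([ps["scene"]["img"],ps["top"]["img"]])
cv2.imwrite("pics/a.png",cv2.resize(im[...,::-1],(800,300)))
save(ps["top"],"top",None,1.5)
E
```

```text
scene [-1.28682201 -2.05991302  1.04104824] [1.59631552 0.49457184 0.88299447] 483.1414845042631
scene box_a [([334, 190, 360, 203], 0.74), ([355, 182, 380, 197], 0.66), ([320, 198, 343, 212], 0.57), ([325, 170, 339, 186], 0.5)] [([366, 198], 0.78, [0.446, 0.326, 0.067]), ([330, 188], 0.62, [0.447, 0.219, 0.072]), ([344, 209], 0.55, [0.515, 0.283, 0.061]), ([330, 217], 0.54, [0.552, 0.255, 0.048])]
scene tote [([118, 132, 227, 208], 0.91), ([298, 68, 512, 312], 0.43)] [([175, 179], 0.86, [0.549, -0.25, 0.023])]
scene press [([300, 66, 512, 315], 0.78)] [([344, 223], 0.73, [0.557, 0.297, 0.05])]
scene mat [([219, 190, 284, 226], 0.6), ([120, 133, 230, 209], 0.33)] [([342, 224], 0.64, [0.551, 0.294, 0.037]), ([250, 210], 0.55, [0.568, 0.018, 0.002]), ([150, 183], 0.42, [0.635, -0.286, 0.046])]
scene lane_left [] [([348, 211], 0.86, [0.496, 0.291, 0.043])]
scene lane_right [] [([343, 219], 0.66, [0.551, 0.292, 0.054])]
scene free_a [] []
scene packed_a [([128, 160, 162, 219], 0.65), ([154, 152, 177, 162], 0.43), ([144, 165, 153, 177], 0.43), ([204, 152, 216, 159], 0.41)] [([164, 171], 0
[... 1316 characters left out ...]
266, 157], 0.34, [0.699, -0.061, 0.007])]
top free_a [] []
top packed_a [([310, 237, 328, 257], 0.92), ([353, 179, 367, 202], 0.84), ([348, 206, 367, 233], 0.64), ([353, 236, 372, 259], 0.55), ([238, 153, 290, 163], 0.31)] [([360, 247], 0.9, [0.433, -0.32, 0.049]), ([318, 248], 0.8, [0.43, -0.205, 0.05]), ([353, 216], 0.71, [0.521, -0.31, 0.038]), ([231, 260], 0.69, [0.395, 0.041, 0.016]), ([356, 193], 0.6, [0.583, -0.318, 0.05])]
top paste_jar [([203, 144, 227, 168], 0.76)] [([215, 158], 0.9, [0.678, 0.082, 0.084]), ([353, 218], 0.55, [0.512, -0.309, 0.041])]
top brush_pot [([310, 111, 346, 154], 0.98)] [([319, 145], 0.63, [0.708, -0.205, 0.103]), ([356, 193], 0.46, [0.587, -0.316, 0.046])]
```

View pics/top.png

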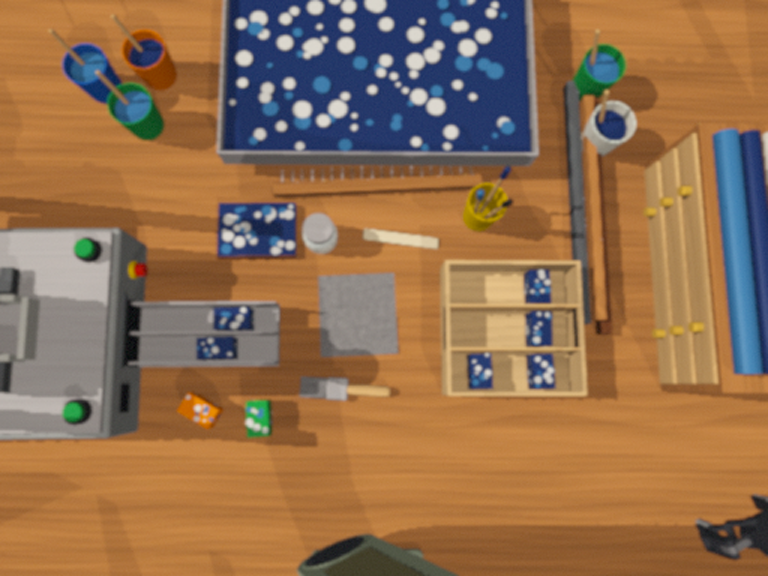

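View pics/a.png

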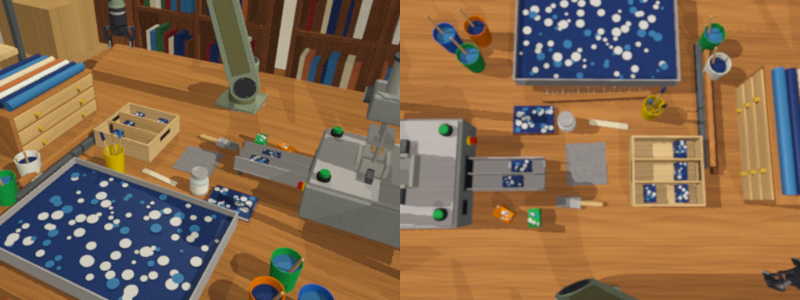

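The top picture (1.5x view) shows these box-shaped candidates:
- Blue boxes in the two lanes at (233,318) and (216,348), i.e. raw (155,212) and (144,232). These are the ones I want.
- The orange box at (199,410) and the green box at (257,418) are look-alikes, so I reject them.
- Four blue boxes are already in the tote at (538,287), (538,328), (480,370) and (541,371). These stay put.

The free places are at about (500,290) and (500,328).

Run:
```python
from h import *
p=viewer.snapshot("top"); W=cloud(p); save(p,"crop",(80,160,400,300),2.5)
def fit(l,t,r,b,z0,z1,name,blue=False):
    P=W[t:b,l:r].reshape(-1,3); I=p["img"][t:b,l:r].reshape(-1,3).astype(int)
    m=(P[:,2]>z0)&(P[:,2]<z1)
    if blue: m&=(I[:,2]>I[:,0]+25)
    Q=P[m]; c,s,a=cv2.minAreaRect(Q[:,:2].astype(np.float32)*1000)
    print(name,m.sum(),"rect",np.round(c,1),np.round(s,1),round(a,1),"mean",Q.mean(0).round(4),"zmed",np.median(Q[:,2]).round(4))
    return Q
fit(138,202,174,222,.066,.079,"boxR",True)
fit(125,222,164,242,.066,.079,"boxL",True)
fit(288,168,398,270,.070,.09,"tote")
fit(95,195,192,250,.074,.09,"rails")
for n,(l,t,r,b) in dict(p1=(350,178,370,204),p2=(350,206,370,233),p3=(310,236,330,260),p4=(350,236,372,260)).items(): fit(l,t,r,b,.04,.06,n,True)
fit(208,172,270,240,-.01,.01,"mat")
o=bot.get_obs(); print(o["position"],o["tcp_rot"],R.from_rotvec(o["tcp_rot"]).as_matrix().round(3),bot.tips_ahead,o["grip_width"])
```

```text
boxR 222 rect [526.3 246.5] [39.3 63.6] 2.3 mean [0.5273 0.2495 0.0756] zmed 0.0756
boxL 232 rect [472.  275.6] [35.5 65. ] 0.3 mean [0.4715 0.2739 0.0753] zmed 0.0755
tote 1296 rect [ 509.8 -271.4] [253.9 246.6] 89.9 mean [ 0.5061 -0.2788  0.0776] zmed 0.0781
rails 1048 rect [499.4 286.6] [112. 240.] 0.2 mean [0.5015 0.2769 0.0789] zmed 0.078
p1 205 rect [ 590.6 -327.5] [62.3 38.4] 2.2 mean [ 0.5874 -0.3238  0.0516] zmed 0.0519
p2 223 rect [ 509.6 -327.2] [37.9 60. ] 87.9 mean [ 0.5091 -0.3257  0.0513] zmed 0.0515
p3 236 rect [ 430.4 -210.7] [38.2 60.8] 89.9 mean [ 0.4284 -0.2093  0.051 ] zmed 0.0512
p4 165 rect [ 430.4 -326.9] [39.8 61.2] 89.9 mean [ 0.4306 -0.3235  0.0506] zmed 0.051
mat 4198 rect [555.1  18.3] [182.9 200.7] 89.9 mean [0.5536 0.0177 0.0021] zmed 0.002
[ 0.21478212 -0.53340443  0.24834353] [3.08410140e+00 5.97608439e-01 2.49499240e-05] [[ 0.928  0.374  0.   ]
 [ 0.374 -0.928 -0.   ]
 [-0.     0.    -1.   ]] 0.017 0.08568587086157803
```

View pics/crop.png

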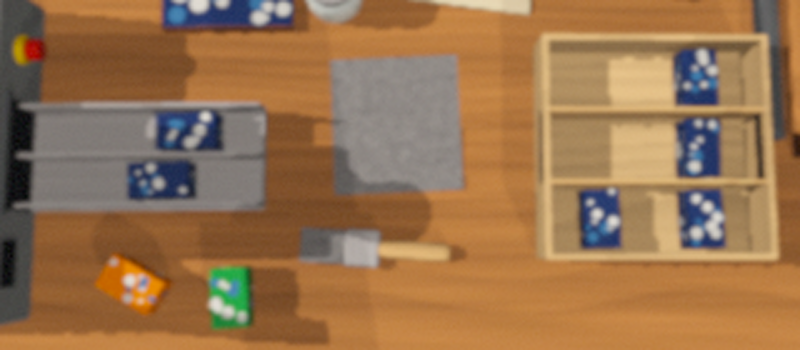

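Emit:
jog_arm(steps=[{"delta_rot": [0,0,0.8],"jaw": 0},{"delta_rot": [0,0,0.8],"jaw": 0},{"delta_rot": [0,0,0.8],"jaw": 0},{"delta_rot": [0,0,0.79],"jaw": 0},{"delta_pos": [0.385,-0.964,0],"jaw": 0},{"delta_pos": [0.385,-0.964,0],"jaw": 0},{"delta_pos": [0.385,-0.964,0],"jaw": 0},{"delta_pos": [0.385,-0.964,0],"jaw": 0},{"delta_pos": [0.385,-0.964,0],"jaw": 0},{"delta_pos": [0.385,-0.964,0],"jaw": 0}])

```text
validation failed for argument at $.st...
```

Emit:
jog_arm(steps=[{"delta_pos": [0.385,-0.964,0],"jaw": 0},{"delta_pos": [0.385,-0.964,0],"jaw": 0},{"delta_pos": [0.385,-0.964,0],"jaw": 0},{"delta_pos": [0.385,-0.964,0],"jaw": 0},{"delta_pos": [0.385,-0.964,0],"jaw": 0},{"delta_pos": [0.385,-0.964,0],"jaw": 0},{"delta_pos": [0.385,-0.964,0],"jaw": 0},{"delta_pos": [0.385,-0.964,0],"jaw": 0},{"delta_pos": [0.385,-0.964,0],"jaw": 0},{"delta_pos": [0.385,-0.964,0],"jaw": 0}])

```text
validation failed for argument at $.st...
```

Emit:
jog_arm(steps=[{"delta_pos": [0.385,-0.964,0],"jaw": 0},{"delta_pos": [0.385,-0.964,0],"jaw": 0},{"delta_pos": [0.385,-0.964,0],"jaw": 0},{"delta_pos": [0.385,-0.964,0],"jaw": 0},{"delta_pos": [0.385,-0.964,0],"jaw": 0},{"delta_pos": [0.385,-0.964,0],"jaw": 0},{"delta_pos": [0.385,-0.964,0],"jaw": 0},{"delta_pos": [0.385,-0.964,0],"jaw": 0},{"delta_pos": [0.385,-0.964,0],"jaw": 0},{"delta_pos": [0.385,-0.964,0],"jaw": 0}])

```text
validation failed for argument at $.st...
```

Emit:
jog_arm(steps=[{"delta_pos": [0.39,-0.95,0],"jaw": 0},{"jaw": 0},{"jaw": 0}])

```text
validation failed for argument at $.st...
```

Run:
```python
from h import *
p=viewer.snapshot("wrist"); W=cloud(p); save(p,"w1",None,1.5)
o=bot.get_obs(); print(o["position"],R.from_rotvec(o["tcp_rot"]).as_matrix().round(3).tolist(),o["q"])
I=p["img"].astype(int); blue=(I[...,2]>I[...,0]+25)&(W[...,2]>.066)&(W[...,2]<.08)
n,lab,st,_=cv2.connectedComponentsWithStats(blue.astype(np.uint8))
for i in range(1,n):
    if st[i,4]>400:
        Q=W[lab==i]; c,s,a=cv2.minAreaRect(Q[:,:2].astype(np.float32)*1000); print(st[i],np.round(c,1),np.round(s,1),round(a,1),np.median(Q[:,2]))
```

```text
[ 0.21479652 -0.53339594  0.2483391 ] [[0.928, 0.374, 0.0], [0.374, -0.928, -0.0], [0.0, 0.0, -1.0]] [-1.20797262e+00  3.19600044e-01  1.56449695e+00  8.43425101e-06
  1.25737816e+00 -1.99746683e-02]
```

View pics/w1.png

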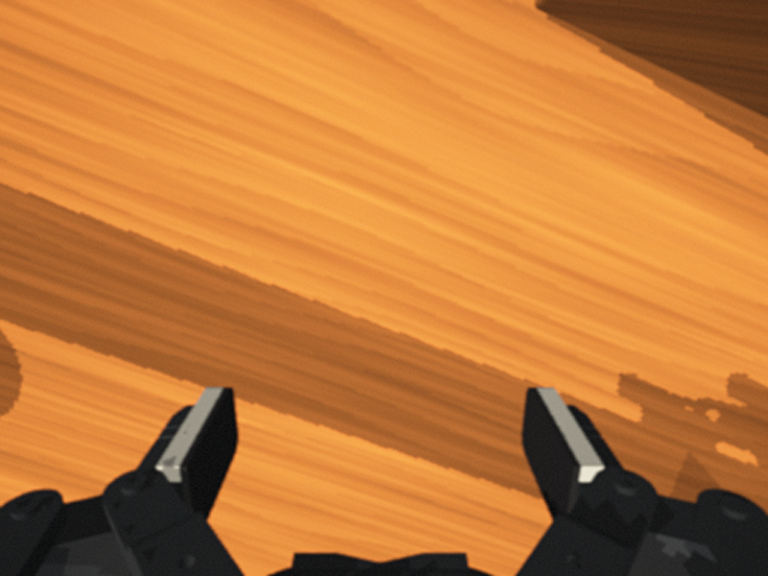

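The wrist picture shows only bare table between the open fingers (tips at about (225,390) and (540,390)). The arm hasn't moved because the calls were refused; each row probably needs all three fields.

Emit:
jog_arm(steps=[{"delta_pos": [0,0,0],"delta_rot": [0,0,0.8],"jaw": 0},{"delta_pos": [0,0,0],"delta_rot": [0,0,0.8],"jaw": 0},{"delta_pos": [0,0,0],"delta_rot": [0,0,0.8],"jaw": 0},{"delta_pos": [0,0,0],"delta_rot": [0,0,0.79],"jaw": 0}])

```text
t: 2.4
position: [0.2148, -0.5334, 0.2483]
tcp_rot: [3.142, -0.005, 0.0]
force: [-0.5, 0.9, -0.0]
grip_width: 0.0851
grasp_force: 0.0
```

Emit:
jog_arm(steps=[{"delta_pos": [0.385,-0.964,0],"delta_rot": [0,0,0],"jaw": 0},{"delta_pos": [0.385,-0.964,0],"delta_rot": [0,0,0],"jaw": 0},{"delta_pos": [0.385,-0.964,0],"delta_rot": [0,0,0],"jaw": 0},{"delta_pos": [0.385,-0.964,0],"delta_rot": [0,0,0],"jaw": 0},{"delta_pos": [0.385,-0.964,0],"delta_rot": [0,0,0],"jaw": 0},{"delta_pos": [0.385,-0.964,0],"delta_rot": [0,0,0],"jaw": 0},{"delta_pos": [0.385,-0.964,0],"delta_rot": [0,0,0],"jaw": 0},{"delta_pos": [0.385,-0.964,0],"delta_rot": [0,0,0],"jaw": 0},{"delta_pos": [0.385,-0.964,0],"delta_rot": [0,0,0],"jaw": 0}])

```text
t: 3.52
position: [0.319, -0.2722, 0.2485]
tcp_rot: [3.141, -0.0, 0.001]
force: [0.1, -0.4, -0.6]
grip_width: 0.0854
grasp_force: 0.0
```

Emit:
jog_arm(steps=[{"delta_pos": [0.385,-0.964,0],"delta_rot": [0,0,0],"jaw": 0},{"delta_pos": [0.385,-0.964,0],"delta_rot": [0,0,0],"jaw": 0},{"delta_pos": [0.385,-0.964,0],"delta_rot": [0,0,0],"jaw": 0},{"delta_pos": [0.385,-0.964,0],"delta_rot": [0,0,0],"jaw": 0},{"delta_pos": [0.385,-0.964,0],"delta_rot": [0,0,0],"jaw": 0},{"delta_pos": [0.385,-0.964,0],"delta_rot": [0,0,0],"jaw": 0},{"delta_pos": [0.385,-0.964,0],"delta_rot": [0,0,0],"jaw": 0},{"delta_pos": [0.385,-0.964,0],"delta_rot": [0,0,0],"jaw": 0},{"delta_pos": [0.385,-0.964,0],"delta_rot": [0,0,0],"jaw": 0}])

```text
t: 4.65
position: [0.423, -0.0118, 0.2485]
tcp_rot: [3.141, 0.0, 0.001]
force: [0.8, 0.1, 0.2]
grip_width: 0.0851
grasp_force: 0.0
```

Emit:
jog_arm(steps=[{"delta_pos": [0.385,-0.964,0],"delta_rot": [0,0,0],"jaw": 0},{"delta_pos": [0.385,-0.964,0],"delta_rot": [0,0,0],"jaw": 0},{"delta_pos": [0.385,-0.964,0],"delta_rot": [0,0,0],"jaw": 0},{"delta_pos": [0.385,-0.964,0],"delta_rot": [0,0,0],"jaw": 0},{"delta_pos": [0.385,-0.964,0],"delta_rot": [0,0,0],"jaw": 0},{"delta_pos": [0.385,-0.964,0],"delta_rot": [0,0,0],"jaw": 0},{"delta_pos": [0.385,-0.964,0],"delta_rot": [0,0,0],"jaw": 0},{"delta_pos": [0.385,-0.964,0],"delta_rot": [0,0,0],"jaw": 0},{"delta_pos": [0.385,-0.964,0],"delta_rot": [0,0,0],"jaw": 0}])

```text
t: 5.78
position: [0.527, 0.2484, 0.2483]
tcp_rot: [3.141, 0.0, 0.0]
force: [0.3, 0.2, -0.0]
grip_width: 0.0853
grasp_force: 0.0
```

```bash
cat > m.py <<'E'
from h import *
import sys
z0,z1=float(sys.argv[1]),float(sys.argv[2])
p=viewer.snapshot("wrist"); W=cloud(p); save(p,sys.argv[3],None,1.5)
o=bot.get_obs(); print("t",round(o["t"],2),"pos",o["position"].round(4),"rot",np.round(o["tcp_rot"],4),"q",np.round(o["q"],2),"w",round(o["grip_width"],4))
I=p["img"].astype(int); h=(W[...,2]>z0)&(W[...,2]<z1); blue=((I[...,2]>I[...,0]+25)&h).astype(np.uint8)
blue=cv2.morphologyEx(blue,cv2.MORPH_CLOSE,np.ones((25,25)))&h
n,lab,st,_=cv2.connectedComponentsWithStats(blue.astype(np.uint8))
for i in range(1,n):
    if st[i,4]>400:
        Q=W[lab==i]; c,s,a=cv2.minAreaRect(Q[:,:2].astype(np.float32)*1000); print(st[i],np.round(c,1),np.round(s,1),round(a,1),"z",np.median(Q[:,2]).round(4))
E
python3 m.py .066 .08 w2
```

```text
t 5.83 pos [0.5284 0.2519 0.248 ] rot [-3.1382e+00 -2.4000e-03 -3.0000e-03] q [0.42 0.33 1.54 0.   1.26 1.99] w 0.0855
[ 216  149   70   46 2873] [525.6 250.8] [39.9 63.5] 2.1 z 0.0747
[ 189  205   65   39 2337] [472.2 279.4] [38.4 62.7] 2.0 z 0.0746
```

View pics/w2.png

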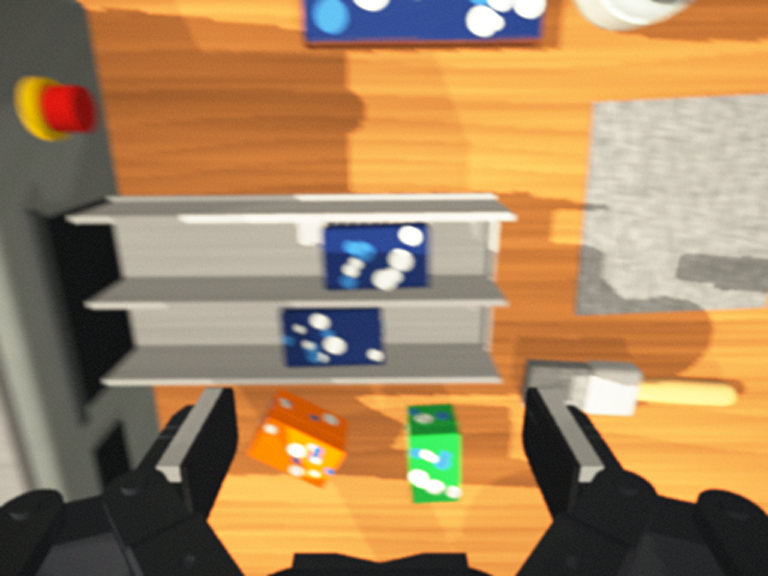

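The wrist picture shows the right-lane box at (375,257) and the left-lane box at (332,337), both blue with pale spots and lying between the rails. Orange at (298,438) and green at (434,452) are outside the tray. I'll measure again now the arm has settled.

Emit:
jog_arm(steps=[{"delta_pos": [0,0,0.5],"delta_rot": [0,0,0],"jaw": 0},{"delta_pos": [0,0,0],"delta_rot": [0,0,0],"jaw": 0},{"delta_pos": [0,0,0],"delta_rot": [0,0,0],"jaw": 0}])

```text
t: 6.2
position: [0.5263, 0.2466, 0.2332]
tcp_rot: [3.141, -0.001, -0.001]
force: [-0.1, 0.6, -0.1]
grip_width: 0.0851
grasp_force: 0.0
```

```bash
python3 m.py .066 .08 w3
```

```text
t 6.25 pos [0.5265 0.2467 0.2335] rot [ 3.1415e+00 -1.4000e-03  3.0000e-04] q [ 0.42  0.34  1.57 -0.    1.23  1.99] w 0.0854
[ 213  153   75   47 3281] [525.5 249.2] [40.4 65. ] 2.0 z 0.0747
[ 185  211   71   41 2725] [471.6 277.3] [39.8 64.8] 2.2 z 0.0747
```

Emit:
jog_arm(steps=[{"delta_pos": [-0.03,-0.05,1],"delta_rot": [0,0,-0.29],"jaw": 0},{"delta_pos": [0,0,1],"delta_rot": [0,0,0],"jaw": 0},{"delta_pos": [0,0,1],"delta_rot": [0,0,0],"jaw": 0},{"delta_pos": [0,0,0.9],"delta_rot": [0,0,0],"jaw": 0},{"delta_pos": [0,0,0.8],"delta_rot": [0,0,0],"jaw": 0},{"delta_pos": [0,0,0.7],"delta_rot": [0,0,0],"jaw": 0},{"delta_pos": [0,0,0.5],"delta_rot": [0,0,0],"jaw": 0},{"delta_pos": [0,0,0],"delta_rot": [0,0,0],"jaw": 0}])

```text
t: 7.25
position: [0.5253, 0.2485, 0.0556]
tcp_rot: [3.14, 0.054, -0.002]
force: [-0.2, 0.4, -0.4]
grip_width: 0.0851
grasp_force: 0.0
```

Emit:
jog_arm(steps=[{"delta_pos": [0,0,0],"delta_rot": [0,0,0],"jaw": 1},{"delta_pos": [0,0,0],"delta_rot": [0,0,0],"jaw": 1},{"delta_pos": [0,0,0],"delta_rot": [0,0,0],"jaw": 1},{"delta_pos": [0,0,0],"delta_rot": [0,0,0],"jaw": 1}])

```text
t: 7.75
position: [0.5266, 0.2493, 0.0575]
tcp_rot: [-3.14, -0.055, -0.004]
force: [-0.1, -0.4, 5.5]
grip_width: 0.0651
grasp_force: 68.2
```

Emit:
jog_arm(steps=[{"delta_pos": [0,0,-0.4],"delta_rot": [0,0,0],"jaw": 1},{"delta_pos": [0,0,-0.8],"delta_rot": [0,0,0],"jaw": 1},{"delta_pos": [0,0,-1],"delta_rot": [0,0,0],"jaw": 1},{"delta_pos": [0,0,-1],"delta_rot": [0,0,0],"jaw": 1},{"delta_pos": [0.02,0.5,-0.8],"delta_rot": [0,0,0],"jaw": 1},{"delta_pos": [0.02,0.96,0],"delta_rot": [0,0,0],"jaw": 1},{"delta_pos": [0.02,0.96,0],"delta_rot": [0,0,0],"jaw": 1}])

```text
t: 8.62
position: [0.5297, 0.1758, 0.1769]
tcp_rot: [3.141, 0.056, 0.0]
force: [-0.1, 1.0, -0.8]
grip_width: 0.0652
grasp_force: 67.6
```

Emit:
jog_arm(steps=[{"delta_pos": [0.02,0.96,0],"delta_rot": [0,0,0],"jaw": 1},{"delta_pos": [0.02,0.96,0],"delta_rot": [0,0,0],"jaw": 1},{"delta_pos": [0.02,0.96,0],"delta_rot": [0,0,0],"jaw": 1},{"delta_pos": [0.02,0.96,0],"delta_rot": [0,0,0],"jaw": 1},{"delta_pos": [0.02,0.96,0],"delta_rot": [0,0,0],"jaw": 1},{"delta_pos": [0.02,0.5,0],"delta_rot": [0,0,0],"jaw": 1}])

```text
t: 9.38
position: [0.5389, 0.0166, 0.1765]
tcp_rot: [-3.141, -0.053, 0.001]
force: [0.3, 1.1, -0.9]
grip_width: 0.0652
grasp_force: 67.6
```

Emit:
jog_arm(steps=[{"delta_pos": [0,0,0.1],"delta_rot": [0,0,-0.985],"jaw": 1},{"delta_pos": [0,0,0.3],"delta_rot": [0,0,-0.985],"jaw": 1},{"delta_pos": [0,0,0.3],"delta_rot": [0,0,-0.985],"jaw": 1},{"delta_pos": [0,0,0.3],"delta_rot": [0,0,-0.985],"jaw": 1},{"delta_pos": [0,0,0.3],"delta_rot": [0,0,-0.985],"jaw": 1},{"delta_pos": [0,0,0.3],"delta_rot": [0,0,-0.985],"jaw": 1},{"delta_pos": [0,0,0.3],"delta_rot": [0,0,-0.985],"jaw": 1},{"delta_pos": [0,0,0.3],"delta_rot": [0,0,-0.985],"jaw": 1}])

```text
t: 10.38
position: [0.5391, 0.0181, 0.1101]
tcp_rot: [-2.768, -1.485, 0.0]
force: [0.1, 0.1, -2.0]
grip_width: 0.0652
grasp_force: 67.5
```

Emit:
jog_arm(steps=[{"delta_pos": [0,0,0.3],"delta_rot": [0,0,-0.985],"jaw": 1},{"delta_pos": [0,0,0.3],"delta_rot": [0,0,-0.985],"jaw": 1},{"delta_pos": [0,0,0.3],"delta_rot": [0,0,-0.985],"jaw": 1},{"delta_pos": [0,0,0.3],"delta_rot": [0,0,-0.985],"jaw": 1},{"delta_pos": [0,0,0.3],"delta_rot": [0,0,-0.985],"jaw": 1},{"delta_pos": [0,0,0],"delta_rot": [0,0,0],"jaw": 1}])

```text
t: 11.12
position: [0.5387, 0.018, 0.0648]
tcp_rot: [-2.221, -2.22, 0.002]
force: [1.3, 0.3, -1.2]
grip_width: 0.0653
grasp_force: 67.5
```

Emit:
jog_arm(steps=[{"delta_pos": [0,0,0.5],"delta_rot": [0,0,0],"jaw": 1},{"delta_pos": [0,0,0.35],"delta_rot": [0,0,0],"jaw": 1},{"delta_pos": [0,0,0.2],"delta_rot": [0,0,0],"jaw": 1},{"delta_pos": [0,0,0.1],"delta_rot": [0,0,0],"jaw": 1},{"delta_pos": [0,0,0],"delta_rot": [0,0,0],"jaw": 1}])

```text
t: 11.75
position: [0.5392, 0.0176, 0.0307]
tcp_rot: [-2.221, -2.222, 0.0]
force: [-0.9, 0.1, -1.5]
grip_width: 0.0651
grasp_force: 67.5
```

Emit:
jog_arm(steps=[{"delta_pos": [0,0,0.04],"delta_rot": [0,0,0],"jaw": 1},{"delta_pos": [0,0,0.03],"delta_rot": [0,0,0],"jaw": 1}])

```text
t: 12.0
position: [0.5395, 0.0176, 0.0296]
tcp_rot: [2.22, 2.222, 0.001]
force: [-1.4, -0.3, 10.2]
grip_width: 0.0651
grasp_force: 68.9
```

Emit:
jog_arm(steps=[{"delta_pos": [0,0,0],"delta_rot": [0,0,0],"jaw": 0},{"delta_pos": [0,0,0],"delta_rot": [0,0,0],"jaw": 0},{"delta_pos": [0,0,0],"delta_rot": [0,0,0],"jaw": 0},{"delta_pos": [0,0,-0.7],"delta_rot": [0,0,0],"jaw": 0},{"delta_pos": [0,0,-1],"delta_rot": [0,0,0],"jaw": 0},{"delta_pos": [0,0,-0.4],"delta_rot": [0,0,0.96],"jaw": 0},{"delta_pos": [0,0,0],"delta_rot": [0,0,0.96],"jaw": 0},{"delta_pos": [0,0,0],"delta_rot": [0,0,0.96],"jaw": 0},{"delta_pos": [0,0,0],"delta_rot": [0,0,0.96],"jaw": 0},{"delta_pos": [0,0,0],"delta_rot": [0,0,0.96],"jaw": 0}])

```text
t: 13.25
position: [0.5391, 0.0177, 0.0917]
tcp_rot: [2.763, 1.495, -0.0]
force: [0.1, -0.1, -0.1]
grip_width: 0.0855
grasp_force: 0.0
```

Emit:
jog_arm(steps=[{"delta_pos": [0,0,0],"delta_rot": [0,0,0.96],"jaw": 0},{"delta_pos": [0,0,0],"delta_rot": [0,0,0.93],"jaw": 0},{"delta_pos": [0,0,0],"delta_rot": [0,0,0.93],"jaw": 0},{"delta_pos": [0,0,0],"delta_rot": [0,0,0.93],"jaw": 0},{"delta_pos": [0,0,0],"delta_rot": [0,0,0.93],"jaw": 0},{"delta_pos": [0,0,0],"delta_rot": [0,0,0.93],"jaw": 0},{"delta_pos": [0,0,0],"delta_rot": [0,0,0.93],"jaw": 0},{"delta_pos": [0,0,0],"delta_rot": [0,0,0.93],"jaw": 0},{"delta_pos": [0,0,0],"delta_rot": [0,0,0.82],"jaw": 0},{"delta_pos": [0,0,0],"delta_rot": [0,0,0],"jaw": 0}])

```text
t: 14.5
position: [0.5391, 0.0177, 0.0916]
tcp_rot: [3.142, 0.003, -0.0]
force: [-1.1, 0.3, 0.3]
grip_width: 0.0852
grasp_force: 0.0
```

Run:
```python
from h import *
p=viewer.snapshot("top");W=cloud(p)
o=bot.get_obs();print(o["t"],o["position"].round(4),np.round(o["tcp_rot"],3),o["grip_width"])
# tote yaw: wall-top points, fit long edges via outer columns; use row/col binned extremes
l,t,r,b=288,168,398,270
Q=W[t:b,l:r].reshape(-1,3);Q=Q[(Q[:,2]>.072)&(Q[:,2]<.085)]
c=np.array([.51,-.271]);d=Q[:,:2]-c
for n,ax,lo,hi in[("front",0,-.130,-.112),("back",0,.112,.130),("div-",0,-.046,-.034),("div+",0,.034,.046),("left",1,.112,.132),("right",1,-.132,-.112)]:
    m=(d[:,ax]>lo)&(d[:,ax]<hi)&(abs(d[:,1-ax])<.105); s=np.polyfit(d[m,1-ax],d[m,ax],1); print(n,m.sum(),s.round(4))
```

```text
14.55 [0.5391 0.0176 0.0916] [ 3.142  0.004 -0.   ] 0.08563703357671201
front 229 [ 0.0017 -0.1207]
back 171 [0.0027 0.1202]
div- 86 [ 0.0052 -0.04  ]
div+ 136 [0.0019 0.0393]
left 205 [-0.0023  0.1231]
right 240 [-0.003  -0.1219]
```

Emit:
jog_arm(steps=[{"delta_pos": [0,0,0.8],"delta_rot": [0,0,0],"jaw": 0},{"delta_pos": [0,0,0.8],"delta_rot": [0,0,0],"jaw": 0},{"delta_pos": [0,0,0.45],"delta_rot": [0,0,0],"jaw": 0},{"delta_pos": [0,0,0],"delta_rot": [0,0,0],"jaw": 0.4},{"delta_pos": [0,0,0],"delta_rot": [0,0,0],"jaw": 1},{"delta_pos": [0,0,0],"delta_rot": [0,0,0],"jaw": 1},{"delta_pos": [0,0,0],"delta_rot": [0,0,0],"jaw": 1},{"delta_pos": [0,0,0],"delta_rot": [0,0,0],"jaw": 1}])

```text
t: 15.55
position: [0.5401, 0.0176, 0.0313]
tcp_rot: [3.141, 0.001, 0.004]
force: [-0.1, -1.0, 6.5]
grip_width: 0.039
grasp_force: 61.9
```

Emit:
jog_arm(steps=[{"delta_pos": [0,0,-0.5],"delta_rot": [0,0,0],"jaw": 1},{"delta_pos": [0,0,-0.9],"delta_rot": [0,0,0],"jaw": 1},{"delta_pos": [0,0,-1],"delta_rot": [0,0,0],"jaw": 1},{"delta_pos": [0,0,-1],"delta_rot": [0,0,0],"jaw": 1},{"delta_pos": [0,0.4,-0.9],"delta_rot": [0,0,0],"jaw": 1},{"delta_pos": [0.2,0.9,0],"delta_rot": [0,0,0],"jaw": 1},{"delta_pos": [0.2,0.9,0],"delta_rot": [0,0,0],"jaw": 1},{"delta_pos": [0.2,0.9,0],"delta_rot": [0,0,0],"jaw": 1},{"delta_pos": [0.2,0.9,0],"delta_rot": [0,0,0],"jaw": 1}])

```text
t: 16.68
position: [0.563, -0.1031, 0.1597]
tcp_rot: [-3.142, -0.001, 0.0]
force: [0.0, 0.9, -1.6]
grip_width: 0.0393
grasp_force: 61.4
```

Emit:
jog_arm(steps=[{"delta_pos": [0.2,0.9,0],"delta_rot": [0,0,0],"jaw": 1},{"delta_pos": [0.2,0.9,0],"delta_rot": [0,0,0],"jaw": 1},{"delta_pos": [0.2,0.9,0],"delta_rot": [0,0,0],"jaw": 1},{"delta_pos": [0.26,0.7,0],"delta_rot": [0,0,0],"jaw": 1},{"delta_pos": [0,0.27,0],"delta_rot": [0,0,0],"jaw": 1},{"delta_pos": [0,0,0],"delta_rot": [0,0,0],"jaw": 1},{"delta_pos": [0,0,0],"delta_rot": [0,0,0],"jaw": 1}])

```text
t: 17.55
position: [0.5888, -0.2115, 0.1592]
tcp_rot: [-3.141, -0.002, 0.001]
force: [0.4, -0.1, -1.1]
grip_width: 0.0394
grasp_force: 61.4
```

Run:
```python
from h import *
p=viewer.snapshot("wrist");W=cloud(p);save(p,"w4",None,1.5)
o=bot.get_obs();print(o["t"],o["position"].round(4),np.round(o["tcp_rot"],3),np.round(o["q"],2))
# divider at own x=+40 and back wall inner, from tops at z~.078
Q=W.reshape(-1,3);Q=Q[(Q[:,2]>.072)&(Q[:,2]<.084)]
for lo,hi in[(.54,.56),(.60,.66),(.62,.65)]:
    m=(Q[:,0]>lo)&(Q[:,0]<hi)&(Q[:,1]>-.37)&(Q[:,1]<-.15)
    if m.sum()>20: print(m.sum(),np.percentile(Q[m,0],[2,50,98]).round(4),np.polyfit(Q[m,1],Q[m,0],1).round(4))
```

```text
17.6 [ 0.5889 -0.2115  0.1593] [-3.141e+00 -2.000e-03  1.000e-03] [-0.36  0.46  1.57  0.    1.11  1.21]
1505 [0.5468 0.5504 0.5516] [0.0035 0.5509]
3949 [0.6271 0.6305 0.6332] [-0.0007  0.6302]
3938 [0.6271 0.6305 0.6332] [0.0008 0.6306]
```

View pics/w4.png

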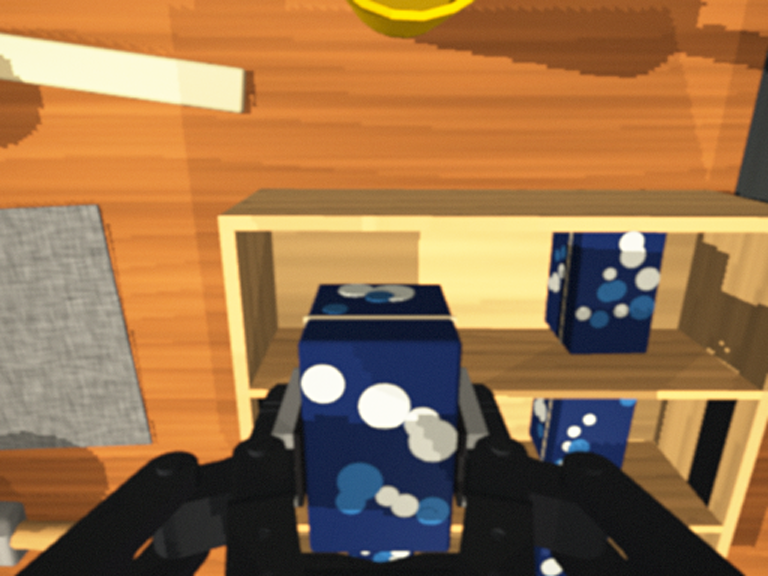

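The wrist picture shows the box held upright at (380,430), lid line up, over the far bay's empty half. The back wall is at row 220, the divider at row 390, and the packed neighbour is at (610,290), well to the side. I'll lower it.

Emit:
jog_arm(steps=[{"delta_pos": [0.02,0,0.8],"delta_rot": [0,0,0],"jaw": 1},{"delta_pos": [0,0,0.8],"delta_rot": [0,0,0],"jaw": 1},{"delta_pos": [0,0,0.7],"delta_rot": [0,0,0],"jaw": 1},{"delta_pos": [0,0,0.6],"delta_rot": [0,0,0],"jaw": 1},{"delta_pos": [0,0,0.5],"delta_rot": [0,0,0],"jaw": 1},{"delta_pos": [0,0,0.4],"delta_rot": [0,0,0],"jaw": 1},{"delta_pos": [0,0,0.22],"delta_rot": [0,0,0],"jaw": 1},{"delta_pos": [0,0,0],"delta_rot": [0,0,0],"jaw": 1},{"delta_pos": [0,0,0],"delta_rot": [0,0,0],"jaw": 1}])

```text
t: 18.73
position: [0.5902, -0.2126, 0.0392]
tcp_rot: [3.141, 0.001, 0.002]
force: [-0.7, 0.0, -1.4]
grip_width: 0.0391
grasp_force: 61.4
```

Emit:
jog_arm(steps=[{"delta_pos": [0,0,0.05],"delta_rot": [0,0,0],"jaw": 1},{"delta_pos": [0,0,0],"delta_rot": [0,0,0],"jaw": 1}])

```text
t: 18.98
position: [0.5898, -0.2124, 0.0373]
tcp_rot: [3.141, 0.001, 0.001]
force: [-0.7, -0.2, -1.3]
grip_width: 0.039
grasp_force: 61.4
```

Emit:
jog_arm(steps=[{"delta_pos": [0,0,0.05],"delta_rot": [0,0,0],"jaw": 1},{"delta_pos": [0,0,0.03],"delta_rot": [0,0,0],"jaw": 1},{"delta_pos": [0,0,0],"delta_rot": [0,0,0],"jaw": 1}])

```text
t: 19.35
position: [0.5898, -0.2124, 0.0353]
tcp_rot: [3.141, 0.001, 0.001]
force: [-2.8, -0.0, 4.1]
grip_width: 0.0396
grasp_force: 62.0
```

Emit:
jog_arm(steps=[{"delta_pos": [0,0,0],"delta_rot": [0,0,0],"jaw": 0.25},{"delta_pos": [0,0,0],"delta_rot": [0,0,0],"jaw": 0.25},{"delta_pos": [0,0,0],"delta_rot": [0,0,0],"jaw": 0.25},{"delta_pos": [0,0,-0.5],"delta_rot": [0,0,0],"jaw": 0.25},{"delta_pos": [0,0,-1],"delta_rot": [0,0,0],"jaw": 0.25},{"delta_pos": [0,0,-1],"delta_rot": [0,0,0],"jaw": 0.25},{"delta_pos": [0,0,-1],"delta_rot": [0,0,0],"jaw": 0},{"delta_pos": [0,0,-1],"delta_rot": [0,0,0],"jaw": 0}])

```text
t: 20.35
position: [0.5898, -0.2121, 0.1709]
tcp_rot: [-3.142, -0.001, -0.001]
force: [-0.3, 0.2, -0.8]
grip_width: 0.0854
grasp_force: 0.0
```

Emit:
jog_arm(steps=[{"delta_pos": [-0.23,-0.96,0],"delta_rot": [0,0,0],"jaw": 0},{"delta_pos": [-0.23,-0.96,0],"delta_rot": [0,0,0],"jaw": 0},{"delta_pos": [-0.23,-0.96,0],"delta_rot": [0,0,0],"jaw": 0},{"delta_pos": [-0.23,-0.96,0],"delta_rot": [0,0,0],"jaw": 0},{"delta_pos": [-0.23,-0.96,0],"delta_rot": [0,0,0],"jaw": 0},{"delta_pos": [-0.23,-0.96,0],"delta_rot": [0,0,0],"jaw": 0},{"delta_pos": [-0.23,-0.96,0],"delta_rot": [0,0,0],"jaw": 0},{"delta_pos": [-0.23,-0.96,0],"delta_rot": [0,0,0],"jaw": 0},{"delta_pos": [-0.23,-0.96,0],"delta_rot": [0,0,0],"jaw": 0}])

```text
t: 21.48
position: [0.5272, 0.0479, 0.17]
tcp_rot: [-3.141, -0.001, -0.001]
force: [0.2, 0.5, -0.2]
grip_width: 0.0855
grasp_force: 0.0
```

Emit:
jog_arm(steps=[{"delta_pos": [-0.23,-0.96,-0.5],"delta_rot": [0,0,0],"jaw": 0},{"delta_pos": [-0.23,-0.96,-0.5],"delta_rot": [0,0,0],"jaw": 0},{"delta_pos": [-0.23,-0.96,-0.5],"delta_rot": [0,0,0],"jaw": 0},{"delta_pos": [-0.23,-0.96,-0.5],"delta_rot": [0,0,0],"jaw": 0},{"delta_pos": [-0.23,-0.96,0],"delta_rot": [0,0,0],"jaw": 0},{"delta_pos": [-0.23,-0.96,0],"delta_rot": [0,0,0],"jaw": 0},{"delta_pos": [-0.23,-0.96,0],"delta_rot": [0,0,0],"jaw": 0},{"delta_pos": [-0.26,-0.94,0],"delta_rot": [0,0,-0.29],"jaw": 0},{"delta_pos": [0,0,0],"delta_rot": [0,0,0],"jaw": 0},{"delta_pos": [0,0,0],"delta_rot": [0,0,0],"jaw": 0}])

```text
t: 22.72
position: [0.4712, 0.2761, 0.2297]
tcp_rot: [3.141, 0.056, 0.0]
force: [-0.4, -1.1, 0.3]
grip_width: 0.0856
grasp_force: 0.0
```

```bash
python3 m.py .066 .08 w5
python3 - <<'E'
from h import *
p=viewer.snapshot("top");W=cloud(p);I=p["img"].astype(int)
P=W[175:235,300:372].reshape(-1,3);I=I[175:235,300:372].reshape(-1,3)
m=(I[:,2]>I[:,0]+25)&(P[:,2]>.04)&(P[:,2]<.065)&(P[:,1]>-.27)
c,s,a=cv2.minAreaRect(P[m][:,:2].astype(np.float32)*1000);print(c,s,a,np.median(P[m][:,2]))
E
```

```text
t 22.77 pos [0.4713 0.2759 0.2297] rot [3.1406e+00 5.4700e-02 1.0000e-04] q [ 0.51  0.29  1.66 -0.    1.19  2.04] w 0.0856
[ 215  153   75   46 3322] [471.4 277.2] [39.8 64.8] 2.1 z 0.0746
(591.5062866210938, -211.040283203125) (36.43793487548828, 58.556339263916016) 88.94322967529297 0.0516464680524128
```

Emit:
jog_arm(steps=[{"delta_pos": [0,-0.02,1],"delta_rot": [0,0,0],"jaw": 0},{"delta_pos": [0,0,1],"delta_rot": [0,0,0],"jaw": 0},{"delta_pos": [0,0,1],"delta_rot": [0,0,0],"jaw": 0},{"delta_pos": [0,0,0.9],"delta_rot": [0,0,0],"jaw": 0},{"delta_pos": [0,0,0.8],"delta_rot": [0,0,0],"jaw": 0},{"delta_pos": [0,0,0.64],"delta_rot": [0,0,0],"jaw": 0},{"delta_pos": [0,0,0.4],"delta_rot": [0,0,0],"jaw": 0},{"delta_pos": [0,0,0],"delta_rot": [0,0,0],"jaw": 0}])

```text
t: 23.82
position: [0.4711, 0.2765, 0.057]
tcp_rot: [3.14, 0.054, -0.002]
force: [-0.2, 1.0, -0.0]
grip_width: 0.0849
grasp_force: 0.0
```

Emit:
jog_arm(steps=[{"delta_pos": [0,0,0],"delta_rot": [0,0,0],"jaw": 1},{"delta_pos": [0,0,0],"delta_rot": [0,0,0],"jaw": 1},{"delta_pos": [0,0,0],"delta_rot": [0,0,0],"jaw": 1},{"delta_pos": [0,0,0],"delta_rot": [0,0,0],"jaw": 1}])

```text
t: 24.32
position: [0.472, 0.2775, 0.0586]
tcp_rot: [-3.14, -0.056, -0.004]
force: [0.8, -0.7, 6.0]
grip_width: 0.0648
grasp_force: 68.2
```

Emit:
jog_arm(steps=[{"delta_pos": [0,0,-0.4],"delta_rot": [0,0,0],"jaw": 1},{"delta_pos": [0,0,-0.8],"delta_rot": [0,0,0],"jaw": 1},{"delta_pos": [0,0,-1],"delta_rot": [0,0,0],"jaw": 1},{"delta_pos": [0,0,-1],"delta_rot": [0,0,0],"jaw": 1},{"delta_pos": [0.1,0.5,-0.8],"delta_rot": [0,0,0],"jaw": 1},{"delta_pos": [0.21,0.96,0],"delta_rot": [0,0,0],"jaw": 1},{"delta_pos": [0.21,0.96,0],"delta_rot": [0,0,0],"jaw": 1}])

```text
t: 25.2
position: [0.4892, 0.2045, 0.1782]
tcp_rot: [-3.141, -0.057, -0.001]
force: [1.4, -0.4, -1.2]
grip_width: 0.0649
grasp_force: 67.6
```

Emit:
jog_arm(steps=[{"delta_pos": [0.21,0.96,0],"delta_rot": [0,0,0],"jaw": 1},{"delta_pos": [0.21,0.96,0],"delta_rot": [0,0,0],"jaw": 1},{"delta_pos": [0.21,0.96,0],"delta_rot": [0,0,0],"jaw": 1},{"delta_pos": [0.21,0.96,0],"delta_rot": [0,0,0],"jaw": 1},{"delta_pos": [0.21,0.96,0],"delta_rot": [0,0,0],"jaw": 1},{"delta_pos": [0.21,0.96,0],"delta_rot": [0,0,0],"jaw": 1},{"delta_pos": [0.21,0.53,0],"delta_rot": [0,0,0],"jaw": 1}])

```text
t: 26.08
position: [0.54, 0.017, 0.1777]
tcp_rot: [-3.141, -0.054, 0.001]
force: [-0.4, 0.6, -1.2]
grip_width: 0.0652
grasp_force: 67.6
```

Emit:
jog_arm(steps=[{"delta_pos": [0,0,0.1],"delta_rot": [0,0,-0.985],"jaw": 1},{"delta_pos": [0,0,0.3],"delta_rot": [0,0,-0.985],"jaw": 1},{"delta_pos": [0,0,0.3],"delta_rot": [0,0,-0.985],"jaw": 1},{"delta_pos": [0,0,0.3],"delta_rot": [0,0,-0.985],"jaw": 1},{"delta_pos": [0,0,0.3],"delta_rot": [0,0,-0.985],"jaw": 1},{"delta_pos": [0,0,0.3],"delta_rot": [0,0,-0.985],"jaw": 1},{"delta_pos": [0,0,0.3],"delta_rot": [0,0,-0.985],"jaw": 1},{"delta_pos": [0,0,0.3],"delta_rot": [0,0,-0.985],"jaw": 1}])

```text
t: 27.08
position: [0.5401, 0.0186, 0.1113]
tcp_rot: [-2.768, -1.486, 0.0]
force: [-0.2, 0.8, -1.2]
grip_width: 0.0648
grasp_force: 67.5
```

Emit:
jog_arm(steps=[{"delta_pos": [0,0,0.3],"delta_rot": [0,0,-0.985],"jaw": 1},{"delta_pos": [0,0,0.3],"delta_rot": [0,0,-0.985],"jaw": 1},{"delta_pos": [0,0,0.3],"delta_rot": [0,0,-0.985],"jaw": 1},{"delta_pos": [0,0,0.3],"delta_rot": [0,0,-0.985],"jaw": 1},{"delta_pos": [0,0,0.3],"delta_rot": [0,0,-0.985],"jaw": 1},{"delta_pos": [0,0,0],"delta_rot": [0,0,0],"jaw": 1}])

```text
t: 27.82
position: [0.5397, 0.0185, 0.066]
tcp_rot: [-2.22, -2.221, 0.002]
force: [-0.3, -1.0, -1.9]
grip_width: 0.0651
grasp_force: 67.5
```

Emit:
jog_arm(steps=[{"delta_pos": [0,0,0.5],"delta_rot": [0,0,0],"jaw": 1},{"delta_pos": [0,0,0.35],"delta_rot": [0,0,0],"jaw": 1},{"delta_pos": [0,0,0.2],"delta_rot": [0,0,0],"jaw": 1},{"delta_pos": [0,0,0.08],"delta_rot": [0,0,0],"jaw": 1},{"delta_pos": [0,0,0],"delta_rot": [0,0,0],"jaw": 1}])

```text
t: 28.45
position: [0.5402, 0.0181, 0.0325]
tcp_rot: [2.22, 2.223, -0.0]
force: [-0.8, -0.2, -1.4]
grip_width: 0.065
grasp_force: 67.5
```

Emit:
jog_arm(steps=[{"delta_pos": [0,0,0.04],"delta_rot": [0,0,0],"jaw": 1},{"delta_pos": [0,0,0.04],"delta_rot": [0,0,0],"jaw": 1},{"delta_pos": [0,0,0],"delta_rot": [0,0,0],"jaw": 1}])

```text
t: 28.82
position: [0.5404, 0.0181, 0.0307]
tcp_rot: [2.22, 2.222, 0.001]
force: [-0.7, -0.3, 2.0]
grip_width: 0.0651
grasp_force: 67.7
```

Emit:
jog_arm(steps=[{"delta_pos": [0,0,0],"delta_rot": [0,0,0],"jaw": 0},{"delta_pos": [0,0,0],"delta_rot": [0,0,0],"jaw": 0},{"delta_pos": [0,0,0],"delta_rot": [0,0,0],"jaw": 0},{"delta_pos": [0,0,-0.7],"delta_rot": [0,0,0],"jaw": 0},{"delta_pos": [0,0,-1],"delta_rot": [0,0,0],"jaw": 0},{"delta_pos": [0,0,-0.4],"delta_rot": [0,0,0.96],"jaw": 0},{"delta_pos": [0,0,0],"delta_rot": [0,0,0.96],"jaw": 0},{"delta_pos": [0,0,0],"delta_rot": [0,0,0.96],"jaw": 0},{"delta_pos": [0,0,0],"delta_rot": [0,0,0.96],"jaw": 0},{"delta_pos": [0,0,0],"delta_rot": [0,0,0.96],"jaw": 0}])

```text
t: 30.08
position: [0.54, 0.0181, 0.0931]
tcp_rot: [2.763, 1.495, -0.0]
force: [-0.6, 0.1, 0.3]
grip_width: 0.0856
grasp_force: 0.0
```

Emit:
jog_arm(steps=[{"delta_pos": [0,0,0],"delta_rot": [0,0,0.96],"jaw": 0},{"delta_pos": [0,0,0],"delta_rot": [0,0,0.93],"jaw": 0},{"delta_pos": [0,0,0],"delta_rot": [0,0,0.93],"jaw": 0},{"delta_pos": [0,0,0],"delta_rot": [0,0,0.93],"jaw": 0},{"delta_pos": [0,0,0],"delta_rot": [0,0,0.93],"jaw": 0},{"delta_pos": [0,0,0],"delta_rot": [0,0,0.93],"jaw": 0},{"delta_pos": [0,0,0],"delta_rot": [0,0,0.93],"jaw": 0},{"delta_pos": [0,0,0],"delta_rot": [0,0,0.93],"jaw": 0},{"delta_pos": [0,0,0],"delta_rot": [0,0,0.83],"jaw": 0},{"delta_pos": [0,0,0],"delta_rot": [0,0,0],"jaw": 0}])

```text
t: 31.32
position: [0.5401, 0.0181, 0.0931]
tcp_rot: [3.142, 0.002, -0.0]
force: [0.4, -0.0, -0.0]
grip_width: 0.0854
grasp_force: 0.0
```

Emit:
jog_arm(steps=[{"delta_pos": [0,0,0.8],"delta_rot": [0,0,0],"jaw": 0},{"delta_pos": [0,0,0.8],"delta_rot": [0,0,0],"jaw": 0},{"delta_pos": [0,0,0.48],"delta_rot": [0,0,0],"jaw": 0},{"delta_pos": [0,0,0],"delta_rot": [0,0,0],"jaw": 0.4},{"delta_pos": [0,0,0],"delta_rot": [0,0,0],"jaw": 1},{"delta_pos": [0,0,0],"delta_rot": [0,0,0],"jaw": 1},{"delta_pos": [0,0,0],"delta_rot": [0,0,0],"jaw": 1},{"delta_pos": [0,0,0],"delta_rot": [0,0,0],"jaw": 1}])

```text
t: 32.33
position: [0.541, 0.0181, 0.0319]
tcp_rot: [3.141, 0.0, 0.004]
force: [-0.0, 0.2, 5.7]
grip_width: 0.0392
grasp_force: 62.0
```

Emit:
jog_arm(steps=[{"delta_pos": [0,0,-0.5],"delta_rot": [0,0,0],"jaw": 1},{"delta_pos": [0,0,-0.9],"delta_rot": [0,0,0],"jaw": 1},{"delta_pos": [0,0,-1],"delta_rot": [0,0,0],"jaw": 1},{"delta_pos": [0,0,-1],"delta_rot": [0,0,0],"jaw": 1},{"delta_pos": [0,0.4,-0.9],"delta_rot": [0,0,0],"jaw": 1},{"delta_pos": [-0.13,0.9,0],"delta_rot": [0,0,0],"jaw": 1},{"delta_pos": [-0.13,0.9,0],"delta_rot": [0,0,0],"jaw": 1},{"delta_pos": [-0.13,0.9,0],"delta_rot": [0,0,0],"jaw": 1},{"delta_pos": [-0.13,0.9,0],"delta_rot": [0,0,0],"jaw": 1}])

```text
t: 33.45
position: [0.5239, -0.1026, 0.1603]
tcp_rot: [-3.142, -0.0, 0.0]
force: [-0.2, -0.8, -1.3]
grip_width: 0.0389
grasp_force: 61.4
```

Emit:
jog_arm(steps=[{"delta_pos": [-0.13,0.9,0],"delta_rot": [0,0,0],"jaw": 1},{"delta_pos": [-0.13,0.9,0],"delta_rot": [0,0,0],"jaw": 1},{"delta_pos": [-0.13,0.9,0],"delta_rot": [0,0,0],"jaw": 1},{"delta_pos": [-0.11,0.7,0],"delta_rot": [0,0,0],"jaw": 1},{"delta_pos": [0,0.29,0],"delta_rot": [0,0,0],"jaw": 1},{"delta_pos": [0,0,0],"delta_rot": [0,0,0],"jaw": 1},{"delta_pos": [0,0,0],"delta_rot": [0,0,0],"jaw": 1}])

```text
t: 34.33
position: [0.5095, -0.2119, 0.1598]
tcp_rot: [-3.141, -0.001, 0.0]
force: [0.3, 0.2, -1.8]
grip_width: 0.0392
grasp_force: 61.4
```

Run:
```python
from h import *
p=viewer.snapshot("wrist");W=cloud(p);save(p,"w6",None,1.5)
o=bot.get_obs();print(o["t"],o["position"].round(4),np.round(o["tcp_rot"],3),np.round(o["q"],2))
Q=W.reshape(-1,3)
for lo,hi in[(.46,.48),(.54,.56),(.62,.64)]:
    m=(Q[:,2]>.072)&(Q[:,2]<.084)&(Q[:,0]>lo)&(Q[:,0]<hi)&(Q[:,1]>-.37)&(Q[:,1]<-.15)
    if m.sum()>20: print(m.sum(),np.percentile(Q[m,0],[2,50,98]).round(4))
m=(Q[:,2]>.10)&(abs(Q[:,1]+.2125)<.015)&(Q[:,0]>.45); print("held top x",np.percentile(Q[m,0],[1,50,99]).round(4),np.percentile(Q[m,2],[1,50,99]).round(4))
```

```text
34.375 [ 0.5095 -0.2118  0.1598] [-3.141e+00 -1.000e-03  0.000e+00] [-0.41  0.36  1.75  0.    1.04  1.15]
1478 [0.467  0.4704 0.4716]
2811 [0.5471 0.5496 0.5512]
5163 [0.6268 0.6295 0.6329]
held top x [0.4786 0.5211 0.5433] [0.1355 0.1746 0.2245]
```

View pics/w6.png

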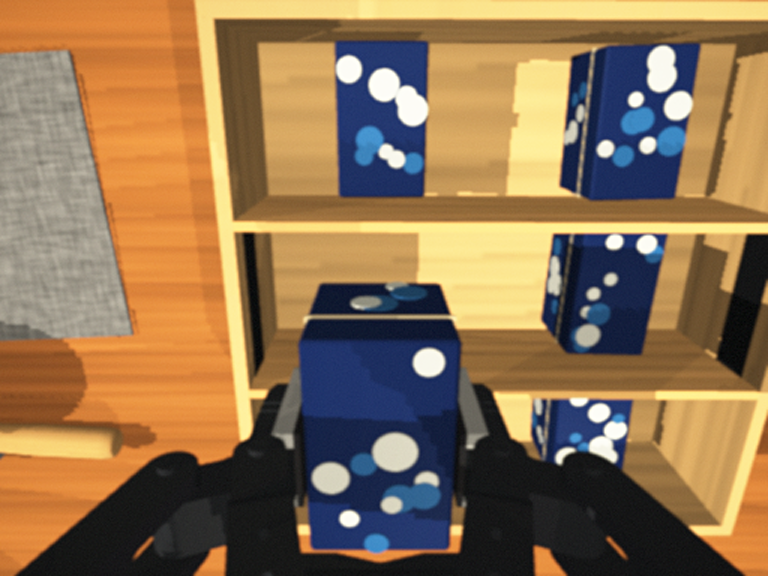

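The first box sits at (382,120), flat in the far bay. The second is held upright at (380,430) over the middle bay's empty half, centred between the dividers. I'll lower it.

Emit:
jog_arm(steps=[{"delta_pos": [0,0,0.8],"delta_rot": [0,0,0],"jaw": 1},{"delta_pos": [0,0,0.8],"delta_rot": [0,0,0],"jaw": 1},{"delta_pos": [0,0,0.7],"delta_rot": [0,0,0],"jaw": 1},{"delta_pos": [0,0,0.6],"delta_rot": [0,0,0],"jaw": 1},{"delta_pos": [0,0,0.5],"delta_rot": [0,0,0],"jaw": 1},{"delta_pos": [0,0,0.4],"delta_rot": [0,0,0],"jaw": 1},{"delta_pos": [0,0,0.24],"delta_rot": [0,0,0],"jaw": 1},{"delta_pos": [0,0,0],"delta_rot": [0,0,0],"jaw": 1},{"delta_pos": [0,0,0.04],"delta_rot": [0,0,0],"jaw": 1},{"delta_pos": [0,0,0],"delta_rot": [0,0,0],"jaw": 1}])

```text
t: 35.62
position: [0.5097, -0.2128, 0.0378]
tcp_rot: [3.141, -0.0, 0.001]
force: [0.2, 0.8, -1.6]
grip_width: 0.0395
grasp_force: 61.4
```

Emit:
jog_arm(steps=[{"delta_pos": [0,0,0.04],"delta_rot": [0,0,0],"jaw": 1},{"delta_pos": [0,0,0],"delta_rot": [0,0,0],"jaw": 1}])

```text
t: 35.88
position: [0.5095, -0.2126, 0.0363]
tcp_rot: [3.141, -0.0, 0.0]
force: [-0.2, 0.6, -1.1]
grip_width: 0.0396
grasp_force: 61.4
```

Emit:
jog_arm(steps=[{"delta_pos": [0,0,0.04],"delta_rot": [0,0,0],"jaw": 1},{"delta_pos": [0,0,0],"delta_rot": [0,0,0],"jaw": 1}])

```text
t: 36.12
position: [0.5096, -0.2127, 0.0359]
tcp_rot: [3.141, -0.0, 0.001]
force: [-1.8, -0.2, 5.4]
grip_width: 0.0395
grasp_force: 62.3
```

Contact at 5 N. I'll release, rise clear and check.

Emit:
jog_arm(steps=[{"delta_pos": [0,0,0],"delta_rot": [0,0,0],"jaw": 0.25},{"delta_pos": [0,0,0],"delta_rot": [0,0,0],"jaw": 0.25},{"delta_pos": [0,0,0],"delta_rot": [0,0,0],"jaw": 0.25},{"delta_pos": [0,0,-0.5],"delta_rot": [0,0,0],"jaw": 0.25},{"delta_pos": [0,0,-1],"delta_rot": [0,0,0],"jaw": 0.25},{"delta_pos": [0,0,-1],"delta_rot": [0,0,0],"jaw": 0.25},{"delta_pos": [0,0,-1],"delta_rot": [0,0,0],"jaw": 0.25},{"delta_pos": [-0.5,0,-1],"delta_rot": [0,0,0],"jaw": 0.25},{"delta_pos": [-1,0,-1],"delta_rot": [0,0,0],"jaw": 0.25},{"delta_pos": [-1,0,-0.5],"delta_rot": [0,0,0],"jaw": 0.25}])

```text
t: 37.38
position: [0.4344, -0.2126, 0.217]
tcp_rot: [3.14, 0.001, 0.004]
force: [-0.4, -0.2, -0.5]
grip_width: 0.0642
grasp_force: 0.0
```

Emit:
jog_arm(steps=[{"delta_pos": [-1,0,0],"delta_rot": [0,0,0],"jaw": 0.25},{"delta_pos": [0,0,0],"delta_rot": [0,0,0],"jaw": 0.25},{"delta_pos": [0,0,0],"delta_rot": [0,0,0],"jaw": 0.25}])

```text
t: 37.75
position: [0.4053, -0.2127, 0.2153]
tcp_rot: [3.141, -0.0, 0.002]
force: [0.6, -0.9, -0.8]
grip_width: 0.0642
grasp_force: 0.0
```

```bash
python3 m.py .04 .06 w7
```

```text
t 37.8 pos [ 0.4055 -0.2127  0.2152] rot [3.1413e+00 4.0000e-04 1.6000e-03] q [-0.51  0.16  1.87  0.    1.11  1.06] w 0.0641
[ 228    2   50   90 4303] [ 510.1 -212.1] [65.9 38.4] 0.1 z 0.0506
[ 364    3   65   91 4675] [ 508.9 -326.9] [40.2 66. ] 88.8 z 0.0505
[ 229  108   46   76 3214] [ 429.7 -211.5] [65.1 38.1] 1.7 z 0.0507
[ 357  109   54   75 3524] [ 429.2 -326.6] [65.6 40.1] 1.9 z 0.0506
```

View pics/w7.png

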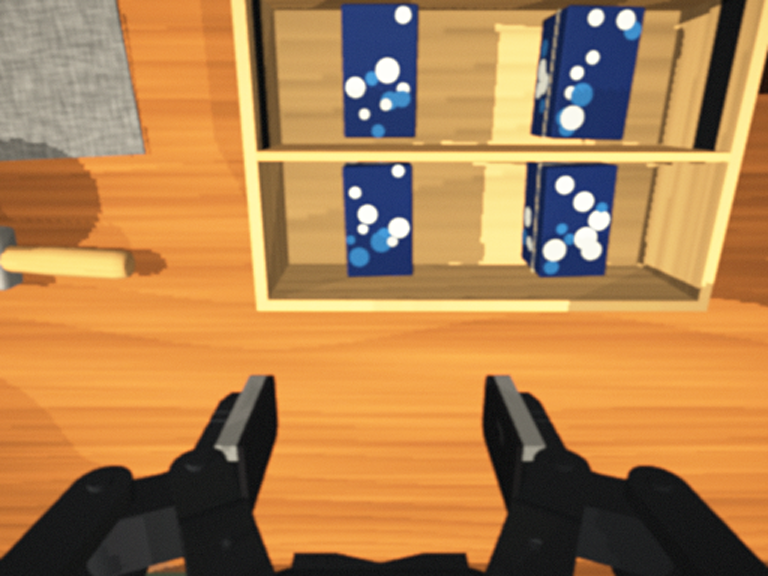

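The second box stands flat and across the middle bay at (380,70). Its top is at 50.6 mm, level with its neighbours, which haven't moved. The gripper is clear and empty.

```bash
python3 -c "
from rig import ticket
print(ticket.job_done())"
```

```text
the job is handed in; nothing more can be done
None
```

Both finished boxes are packed upright and flat across the two empty tote places, the packed boxes I re-measured had not moved, and the job was handed in at about 38 s of the 72 s limit; no verdict was returned.

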